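Hold a plug-in card on the spring contacts of a test jig

TASK

Take the green plug-in card out of the black stand, lower it upright, brass edge first, through the narrow slot in the lid of the grey metal test jig, and feel for the spring contacts hidden inside. Press them in gently to about half of their travel, and finish while still gripping the card and holding it pressed down like that: do not let go. Never force the card against the jig or drive the contacts onto their solid stop, and leave the red card and everything else on the bench where they are.

Things in the scene. Friction and masses are not known exactly. Their poses are not given: they have to be found in the camera images.
- card: Green plug-in card, 10 mm thick (its x) x 50 wide (y) x 130 tall (z), about 0.12 kg: the top 45 mm a solid grip block, to be pinched across the 10 mm; below, a board with parts within 10 x 50; lowest 8 mm a brass edge 7 x 46. Origin: centre of the bottom edge, z up. Starts upright in either pocket of the stand, bottom 5 mm above the table. Fits the slot either way round.
- other_card: The same card in red, in the stand's other pocket; leave it alone (it may shift 15 mm at most). Origin and axes as for the green card.
- stand: Black card stand fixed to the table, 60 mm (x) x 190 (y) x 30 high, with two pockets 25 deep, 12 x 52, centred at y = -45 and y = +45 of its frame; the cards stand in line along its y. Origin: centre of its underside.
- jig: Grey metal test jig fixed to the table, 140 mm (x) x 200 (y) x 95 high to the lid's top, hollow inside, lid 6 thick. Origin: centre of its underside.
- slot (a point): Centre of the slot in the jig's lid, level with the lid's top (95 mm above the table, at the jig's centre). The slot is 12 mm (x) x 52 (y), 2 mm more than the card either way, edged by black lips standing 6 mm above the lid and bevelled 45 degrees as a lead-in. Axes as the jig's, z up.
- contacts (a joint): How far (m) the spring contact bed inside the jig is pressed down: 0 free, 0.005 half, 0.010 solid stop. Its free surface lies hidden straight under the slot, 45 to 60 mm below the lid's top (different each time). It begins to give at about 3 N, takes 6 N at half travel and 9 N at the end, and pushes the card back up if let go.
- spool: Steel solder spool lying flat, 56 diameter x 35 high; bystander. Origin: centre of its underside.
- multimeter: Yellow hand multimeter lying on its back, 75 x 150 x 38; bystander. Origin: centre of its underside.
- screwdriver: Red-handled screwdriver lying on the table, about 200 long along its x; bystander. Origin: on its underside.
- pen: Blue pen, 140 long (x), 8 thick; bystander. Origin: centre of its underside.

How it is judged:
On the way, in this order (a step that is already met when the one before it is completed fails the run):
1. the green card is held upright in the fingers, clear of the stand (height (world z) of card above 0.04 m and contact force between the fingers and card above 1 N and angle between card's own z axis and vertical below 0.1 rad), for 0.2 s.
2. its lower end is through the slot, 20 mm or more below the lid's top (x of card in the frame of slot between -0.003 and 0.003 m and y of card in the frame of slot between -0.003 and 0.003 m and angle between card's own z axis and vertical below 0.1 rad and z of card in the frame of slot below -0.02 m), for 0.1 s.
At the end, for the whole second after the job is handed in: Green card gripped, still and upright (0.1 rad) in the slot, within 3 mm of its axis, foot 40 mm or more below the lid's top; contacts pressed in 2 to 8.5 mm of 10; fingers on the card over 2 N, TCP at most 7 mm above its top; red card within 15 mm, other loose things within 20 mm of their start (x of card in the frame of slot between -0.003 and 0.003 m and y of card in the frame of slot between -0.003 and 0.003 m and angle between card's own z axis and vertical below 0.1 rad and z of card in the frame of slot below -0.04 m and value of joint contacts between 0.002 and 0.0085 m and linear speed of card below 0.02 m/s and contact force between the fingers and card above 2 N and z of the grasp point in the frame of card below 0.137 m and not (distance of other_card from where it was at the start of the episode above 0.015 m) and not (distance of spool from where it was at the start of the episode above 0.02 m) and not (distance of multimeter from where it was at the start of the episode above 0.02 m) and not (distance of screwdriver from where it was at the start of the episode above 0.02 m) and not (distance of pen from where it was at the start of the episode above 0.02 m)); the arm keeps its last pose, push and grip.
It fails at once if the card is rammed: pushed against the jig with more than 30 N, or the contacts driven onto their solid stop (contact force between card and jig above 30 N or value of joint contacts above 0.0098 m).
It fails at once if the red card is moved by more than 15 mm or another loose thing by more than 20 mm (distance of other_card from where it was at the start of the episode above 0.015 m or distance of any of spool, multimeter, screwdriver, pen from where it was at the start of the episode above 0.02 m).
It also fails if it takes over 48 s, if anything falls off the work surface, if the arm or the gripper's body presses on something with over 40 N, if the wrist force passes 120 N, or if a joint passes its speed limit or range.

ROBOT

A 6-joint arm with a two-finger parallel gripper is mounted at the origin on the work surface. World frame = base frame: x ahead of the robot, y to its left, z up, the work surface at z = 0. Lengths are in m, angles in rad, forces in N, time in s.
With the tool pointing down it reaches from about 0.25 to 0.725 m from the base axis. Payload 9.7 kg.
Tool frame: the origin (TCP) lies between the finger pads, 19 mm behind the fingertips; this is the grasp point; z points along the fingers, y is the line along which they close (so a half turn about z gives the same grasp; the last joint's range is limited). The gripper opens to 85 mm and grips with 20 to 120 N. Pads are 22 mm wide; open, the fingers measure 114 mm over their backs; the gripper's body (76 mm by 85 mm) begins 54 mm behind the grasp point. The pads swing forward as they close: fully open they stand 13 mm farther back than shut.
Start: joints at [-1.292, 0.087, 0.176, 1.66, 0, 1.571], TCP at [0.151, -0.529, 0.25] pointing down, gripper open.
Joint ranges: [-3.13, 3.13], [-0.85, 1.81], [-1.15, 1.24], [-2.2, 2.28], [-1.44, 1.52], [-3.14, 3.14]. Speed limits (rad/s): [2.22, 2.22, 2.57, 3.14, 3.14, 3.14].

INTERFACE

Orientations are given as a unit quaternion [x, y, z, w].
In Python, from workcell import robot, grip, monitor, cams gives the robot as it stands. Calls block until the motion is done:
- robot.move_ptp(position, orientation): joint-space move of the TCP to a pose.
- robot.movel(position, rate=0.15, ori=None, stop_force=None): straight line of the TCP; ori=None keeps the orientation; rate is the mean speed in m/s. With stop_force (N) it stops when the force on the tool has changed by that much, and returns True; else False.
- robot.set_joints(angles): joint-space move.
- grip(opening, strength=None): finger opening in m; strength is the grip in N (None keeps the last); returns when the fingers have stopped.
- robot.dwell(seconds).
- robot.ik(position, orientation): joint angles nearest the present ones, or None.
- monitor.observe(): the state.
- cams.camera(name): name is "scene" or "top" or "wrist"; returns a dict with "frame" (384x512x3 uint8, blue, green, red), "fx", "fy", "cx", "cy" (pixels), "R" (3x3) and "t" (3): a world point X has camera coordinates R X + t; the wrist camera has in their place "tool_from_camera" (4x4, takes a point from camera to tool coordinates, whose origin is the TCP and whose axes are the flange's). Camera axes: x right, y down, z forward; pixel columns grow to the right and rows downward; lengths in m; the calibration is good to about 2 mm. The wrist camera is an equidistant fisheye: a pixel r from the principal point sees the ray r / f radians off the axis. A picture is of the moment at which its call begins: read the wrist's pose just before it. There is no depth.
A pose or a line that the arm cannot do raises robot.IKError and nothing moves.
- robot.close_job(): hands the job in; it is judged then, once.
The state is a dict: "time": time; "qpos": joint angles; "joint_vel": joint speeds; "tau": joint torques, N m; "eef_pos": TCP position; "tcp_rot": TCP orientation; "ft_force": force on the tool from outside, world axes, zero at the start; "wrist_torque": the same for the moment, N m; "width": finger opening in m; "grip_force": force on a finger pad.
Only numpy, scipy, OpenCV 4.12 (cv2) and the standard library are available. Lean on these libraries where they do the work, as an engineer would, in place of code of your own. Each camera call takes 0.05 s, during which the arm holds its last target. There are 200 camera calls.

## Working session

There is one attempt and no reset: what is moved stays moved. The work goes in short steps, each a Python script; the robot and the scene stay as the last script left them, time stands still between calls to the robot, and variables do not carry over. Pictures are saved under pics/ and viewed, at most 10 in all, crops included, and the job is handed in when it is done.

```bash
mkdir -p pics; ls; python3 - <<'E'
from workcell import robot, grip, monitor, cams
import cv2,numpy as np
np.set_printoptions(precision=4,suppress=True)
ims=[]
for n in ("top","scene"):
    c=cams.camera(n); cv2.imwrite(f"pics/{n}0.png",c["frame"]); print(n,c["fx"],c["fy"],c["cx"],c["cy"],c["R"],c["t"])
    ims.append(c["frame"])
s=monitor.observe(); print(s["time"],s["tcp_rot"],s["eef_pos"],s["ft_force"])
E
```

```text
pics
top 400.1192210154002 400.1192210154002 256.61579196094954 183.538405741938 [[ 0.0209 -0.9997  0.0092]
 [-0.9906 -0.0219 -0.1351]
 [ 0.1353 -0.0063 -0.9908]] [-0.0978  0.6382  0.9807]
scene 389.0454464059404 389.0454464059404 259.71579698825366 189.51985068246307 [[ 0.8332  0.5527  0.0149]
 [ 0.4508 -0.6635 -0.5971]
 [-0.3201  0.5042 -0.8021]] [-0.481  -0.288   1.3054]
0.1 [ 0.9903  0.139  -0.0001 -0.0006] [ 0.1513 -0.5286  0.2494] [ 0.431  -0.3606  0.9976]
```

View pics/top0.png

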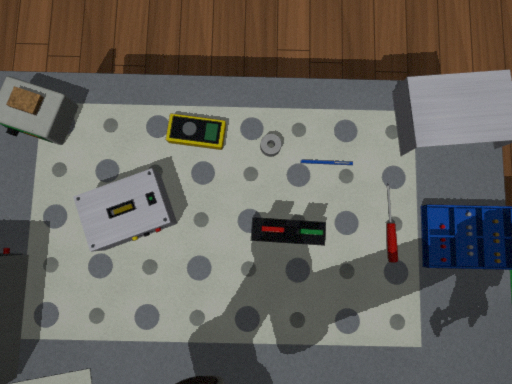

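View pics/scene0.png

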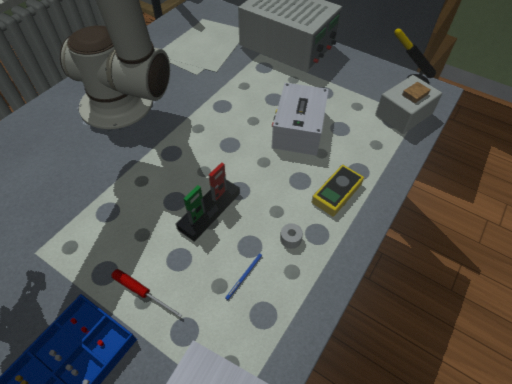

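The top view shows the green card at about (312,232), the red one at (273,230) in the stand, and the jig slot at about (121,209), with its long side roughly along the image columns' axis. Next come coarse positions, then wrist views.

```bash
cat > h.py <<'E'
from workcell import robot, grip, monitor, cams
import cv2,numpy as np
from scipy.spatial.transform import Rotation as Ro
np.set_printoptions(precision=4,suppress=True)
def ray_plane(o,d,z): return o+d*((z-o[2])/d[2])
def top_pt(c,u,v,z):
    d=c["R"].T@np.array([(u-c["cx"])/c["fx"],(v-c["cy"])/c["fy"],1.]); o=-c["R"].T@c["t"]
    return ray_plane(o,d,z)
def wrist():
    s=monitor.observe(); c=cams.camera("wrist"); c["p"]=np.array(s["eef_pos"]); c["Rt"]=Ro.from_quat(s["tcp_rot"]).as_matrix(); return c
def wrist_pt(c,u,v,z):
    x,y=(u-c["cx"])/c["fx"],(v-c["cy"])/c["fy"]; th=np.hypot(x,y); k=np.sin(th)/max(th,1e-9)
    T=np.array(c["tool_from_camera"]); d=c["Rt"]@(T[:3,:3]@np.array([x*k,y*k,np.cos(th)])); o=c["p"]+c["Rt"]@T[:3,3]
    return ray_plane(o,d,z)
def down(yaw): # tool pointing down, tool y (closing) axis at world angle yaw
    y=np.array([np.cos(yaw),np.sin(yaw),0]); z=np.array([0,0,-1.]); return Ro.from_matrix(np.c_[np.cross(y,z),y,z]).as_quat()
def rect(pts): # centre, long-axis angle, dims of world xy points (mm)
    (c,wh,a)=cv2.minAreaRect((np.array(pts)[:,:2]*1000).astype(np.float32)); b=cv2.boxPoints((c,wh,a)); e=b[1]-b[0],b[2]-b[1]
    l=max(e,key=np.linalg.norm); return np.array(c)/1000,np.arctan2(l[1],l[0])%np.pi,sorted(wh)
def biggest(m): return max(cv2.findContours(m.astype(np.uint8),cv2.RETR_EXTERNAL,cv2.CHAIN_APPROX_NONE)[0],key=cv2.contourArea)[:,0]
E
python3 - <<'E'
from h import *
c=cams.camera("top"); f=c["frame"]; print("cam",-c["R"].T@c["t"])
hsv=cv2.cvtColor(f,cv2.COLOR_BGR2HSV)
def roi(m,u0,v0,u1,v1):
    r=np.zeros(m.shape,bool); r[v0:v1,u0:u1]=1; return m&r
g=roi((hsv[...,0]>40)&(hsv[...,0]<85)&(hsv[...,1]>120),250,215,330,245)
r=roi(((hsv[...,0]<10)|(hsv[...,0]>170))&(hsv[...,1]>120),250,215,330,245)
sl=roi(hsv[...,2]<60,100,195,140,225)
for n,m,z in(("green",g,.135),("red",r,.135),("slot",sl,.101)):
    k=biggest(m); print(n,cv2.boundingRect(k),rect([top_pt(c,u,v,z) for u,v in k]))
cr=f[150:260,60:340]; cv2.imwrite("pics/crop1.png",cv2.resize(cr,None,fx=2.8,fy=2.8,interpolation=cv2.INTER_CUBIC))
w=cams.camera("wrist"); print(w["fx"],w["cx"],w["cy"],w["tool_from_camera"])
E
```

```text
cam [ 0.5016 -0.0776  1.0588]
green (297, 228, 27, 11) (array([ 0.516 , -0.2083]), np.float32(1.591901), [22.7678165435791, 59.92732238769531])
red (261, 225, 24, 8) (array([ 0.5235, -0.122 ]), np.float32(1.5298542), [15.518811225891113, 53.369380950927734])
slot (107, 200, 28, 18) (array([0.5646, 0.2395]), np.float32(1.9470049), [23.823436737060547, 64.6529312133789])
297.3186396354542 259.83761497202414 192.1778723746443 [[ 0.0005 -0.9572 -0.2893  0.0736]
 [ 1.      0.0005  0.0002 -0.0004]
 [-0.     -0.2893  0.9572 -0.1241]
 [ 0.      0.      0.      1.    ]]
```

View pics/crop1.png

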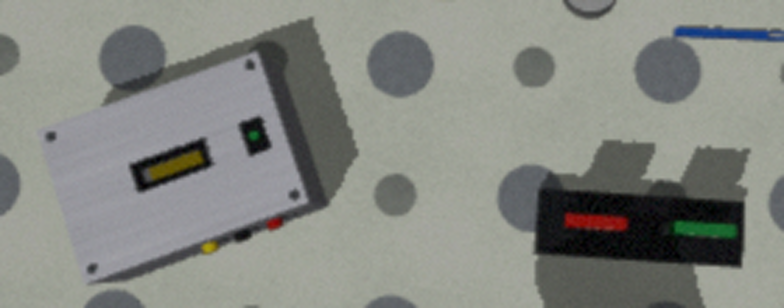

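```bash
python3 - <<'E'
from h import *
yaw=-0.087; q=down(yaw); tx=np.array([-np.sin(yaw),np.cos(yaw),0])
p=np.array([.518,-.207,.225])-0.0736*tx
try: print(robot.ik(p,q), robot.ik([.565,.24,.2],down(.376)))
except Exception as e: print(e)
robot.move_ptp(p,q)
c=wrist(); print(monitor.observe()["time"],c["p"]); cv2.imwrite("pics/w1.png",c["frame"])
E
```

```text
[-0.5012  0.1599  0.2077  1.6186  0.      1.1565] [0.4017 0.2292 0.2396 1.5812 0.     1.5965]
1.8583 [ 0.5111 -0.2811  0.2252]
```

View pics/w1.png

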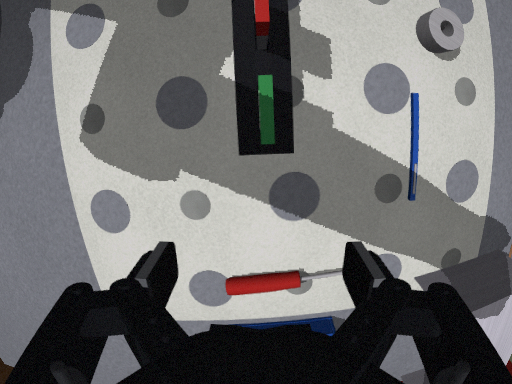

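The wrist view shows the green card top at about (266,110), rows 75–144, half in shadow. The red card is above it, near (262,15). I'll segment it and grasp.

```bash
cat >> h.py <<'E'
def green(c,z,box=(0,384,0,512)):
    h=cv2.cvtColor(c["frame"],cv2.COLOR_BGR2HSV); m=(h[...,0]>40)&(h[...,0]<85)&(h[...,1]>100)&(h[...,2]>30)
    b=np.zeros_like(m); b[box[0]:box[1],box[2]:box[3]]=1
    k=biggest(m&b); return k,rect([wrist_pt(c,u,v,z) for u,v in k])
E
python3 - <<'E'
from h import *
c=wrist(); k,r=green(c,.135,(40,170,230,300)); print(cv2.boundingRect(k),r)
h=cv2.cvtColor(c["frame"],cv2.COLOR_BGR2HSV); print(h[90,255:280:2].tolist(),h[130,255:280:2].tolist())
# stand outline at z=.030 (dark)
m=(h[...,2]<45); b=np.zeros_like(m); b[0:165,225:300]=1; m&=b
ys,xs=np.nonzero(m); k2=biggest(m); print(cv2.boundingRect(k2))
for v in (20,50,100,140):
    row=np.nonzero(m[v])[0]; print(v,row.min(),row.max(),[wrist_pt(c,u,v,.03)[:2] for u in(row.min(),row.max())])
E
```

```text
(258, 74, 17, 70) (array([ 0.5217, -0.2106]), np.float32(1.5230855), [10.579180717468262, 50.16129684448242])
[[114, 47, 27], [0, 22, 23], [66, 94, 146], [67, 153, 128], [68, 154, 126], [67, 151, 125], [67, 151, 128], [68, 153, 127], [67, 155, 127], [71, 124, 41], [132, 67, 19], [120, 61, 21], [75, 78, 13]] [[60, 36, 21], [90, 17, 15], [90, 57, 9], [67, 156, 67], [65, 154, 73], [67, 152, 72], [67, 154, 71], [67, 157, 70], [67, 162, 71], [69, 172, 71], [90, 40, 19], [115, 85, 18], [105, 20, 25]]
(232, 0, 62, 155)
20 233 288 [array([ 0.4975, -0.1112]), array([ 0.5556, -0.1163])]
50 234 289 [array([ 0.4957, -0.1454]), array([ 0.5534, -0.1504])]
100 236 291 [array([ 0.4928, -0.1999]), array([ 0.5509, -0.2049])]
140 239 292 [array([ 0.4918, -0.2432]), array([ 0.5488, -0.2482])]
```

```bash
python3 - <<'E'
from h import *
q=down(-0.047); x,y=.5217,-.2106
robot.move_ptp([x,y,.19],q)
c=wrist(); print(c["p"])
hit=robot.movel([x,y,.120],rate=.06,stop_force=8); print("hit",hit)
grip(0.0,60); s=monitor.observe(); print(s["time"],s["width"],s["grip_force"],s["eef_pos"],s["ft_force"])
robot.movel([x,y,.29],rate=.12); s=monitor.observe(); print(s["time"],s["width"],s["grip_force"],s["eef_pos"],s["ft_force"],s["wrist_torque"])
c=wrist(); cv2.imwrite("pics/w2.png",c["frame"])
E
```

```text
[ 0.5214 -0.2103  0.1897]
hit False
4.3583 0.009391908760279004 58.867632150650024 [ 0.5218 -0.2106  0.1201] [-0.6735  0.3903  1.1564]
5.925 0.00949043865218814 58.33636701107025 [ 0.5216 -0.2105  0.2893] [ 0.9046  0.179  -1.597 ] [-0.0151  0.0015 -0.0343]
```

View pics/w2.png

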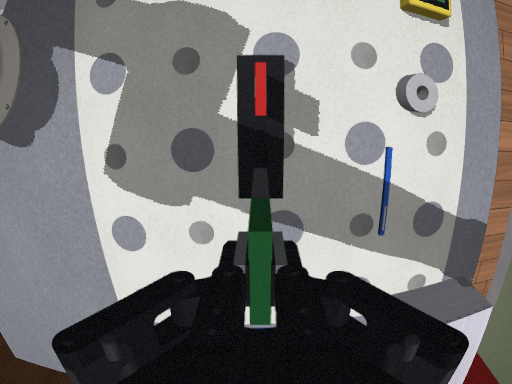

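The card is held, centred between the fingers at column 260. The red card is undisturbed at (261,90). Now I'll look at the slot from straight above.

```bash
python3 - <<'E'
from h import *
yaw=.376; q=down(yaw); tx=np.array([-np.sin(yaw),np.cos(yaw),0])
robot.move_ptp(np.array([.5646,.2395,.25])-.0736*tx,q)
robot.dwell(.2)
c=wrist(); s=monitor.observe(); print(s["time"],c["p"],s["width"],s["ft_force"]); cv2.imwrite("pics/w3.png",c["frame"]); np.savez("w3.npz",**{k:v for k,v in c.items()})
print(c["p"]+.0736*tx)
cv2.imwrite("pics/w3c.png",cv2.resize(c["frame"][40:240,160:360],None,fx=3,fy=3,interpolation=cv2.INTER_CUBIC))
E
```

```text
7.675 [0.5919 0.17   0.2503] 0.008951011649937292 [-0.3277  0.0465 -1.2815]
[0.5649 0.2385 0.2503]
```

View pics/w3c.png

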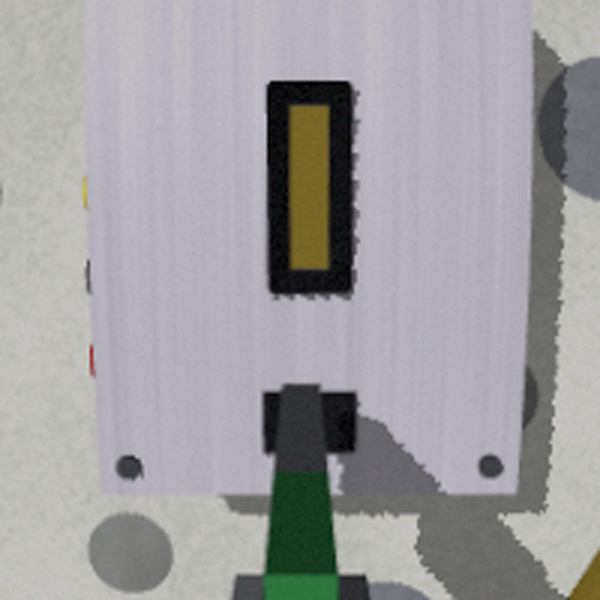

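In the crop, the lips' outer edge spans columns 267–352 and rows 81–294. The brass visible through the slot spans 289–330 by 103–270. The held card is at the bottom, in line with the slot. I'll measure.

```bash
cat >> h.py <<'E'
def slot(c,box):
    h=cv2.cvtColor(c["frame"],cv2.COLOR_BGR2HSV); b=np.zeros(h.shape[:2],bool); b[box[0]:box[1],box[2]:box[3]]=1
    y=biggest((h[...,0]>15)&(h[...,0]<35)&(h[...,1]>110)&b); d=biggest(((h[...,2]<50)|((h[...,1]>110)&(h[...,0]<35)))&b)
    return rect([wrist_pt(c,u,v,.089) for u,v in y]),rect([wrist_pt(c,u,v,.101) for u,v in d])
E
python3 - <<'E'
from h import *
c=dict(np.load("w3.npz")); a,b=slot(c,(60,145,240,285)); print(a,b)
T=c["tool_from_camera"]
for n,r in(("thr",a),("lip",b)):
    w=np.r_[r[0],.095]; print(n,c["Rt"].T@(w-c["p"]))
# held card: top near edge & foot edge in tool coords; crop px/3+offset
for n,px,py,dz in(("top L",264,574,.015),("top R",336,574,.015),("foot L",282,384,-.115),("foot R",320,384,-.115)):
    w=wrist_pt(c,160+px/3,40+py/3,c["p"][2]+dz); print(n,c["Rt"].T@(w-c["p"]))
E
```

```text
(array([0.5657, 0.2423]), np.float32(1.9484482), [13.197084426879883, 51.996429443359375]) (array([0.5661, 0.2424]), np.float32(1.9506037), [24.575119018554688, 64.77067565917969])
thr [0.0769 0.0021 0.1552]
lip [0.0768 0.0024 0.1552]
top L [ 0.0248 -0.0049 -0.015 ]
top R [ 0.0248  0.0048 -0.015 ]
foot L [ 0.0226 -0.0048  0.115 ]
foot R [0.0226 0.0056 0.115 ]
```

```bash
python3 - <<'E'
from h import *
q=down(.3785); x,y=.5658,.2425
robot.movel([x,y,.250],rate=.1,ori=q); robot.movel([x,y,.221],rate=.06); robot.dwell(.2)
c=wrist(); s=monitor.observe(); print(s["time"],s["eef_pos"],s["ft_force"])
cv2.imwrite("pics/w4.png",cv2.resize(c["frame"][100:260,180:340],None,fx=3.7,fy=3.7,interpolation=cv2.INTER_CUBIC))
E
```

```text
9.4667 [0.5659 0.2426 0.2214] [-0.504  -0.3539 -1.9646]
```

View pics/w4.png

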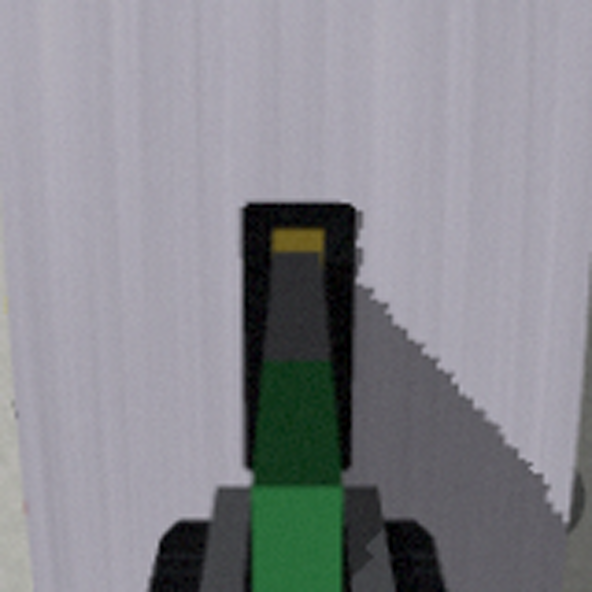

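The card foot (columns 272–321) sits over the slot opening (272–325), so the slot is about 0.4 mm to the right. I'll correct for that and lower with force watch.

```bash
python3 - <<'E'
from h import *
x,y=.5662,.2427
robot.movel([x,y,.221],rate=.03); robot.dwell(.2)
f0=monitor.observe()["ft_force"]
hit=robot.movel([x,y,.115+.095-.035],rate=.025,stop_force=4)
s=monitor.observe(); print(hit,s["time"],s["eef_pos"],np.array(s["ft_force"])-f0,s["wrist_torque"],s["width"])
E
```

```text
False 11.9083 [0.5662 0.2427 0.1751] [-0.4978  1.0094 -0.2057] [-0.0119  0.011   0.0096] 0.009409742586025577
```

```bash
python3 - <<'E'
from h import *
x,y=.5662,.2427
def F(n=6):
    a=[]
    for _ in range(n): robot.dwell(.02); s=monitor.observe(); a.append(np.r_[s["ft_force"],s["eef_pos"][2]])
    return np.mean(a,0)
robot.dwell(.2); f0=F(10); z=.175
print(robot.movel([x,y,.167],rate=.02,stop_force=4)); z=.167
L=[]
while z>.142:
    f=F(); d=f-f0; L.append((z,f[3],d[2],np.hypot(d[0],d[1]))); print(np.array(L[-1])*[1e3,1e3,1,1])
    if d[2]>5.3 or monitor.observe()["time"]>38: break
    z-=.001; robot.movel([x,y,z],rate=.01,stop_force=6)
s=monitor.observe(); print(s["time"],s["width"],s["grip_force"])
E
```

```text
False
[167.     167.0555   0.3112   0.2914]
[166.     165.9962   0.0376   0.2927]
[165.     164.9633  -0.3144   0.2303]
[164.     163.9603   0.3409   0.6701]
[163.     162.9563   0.2107   0.0521]
[162.     161.9477  -0.2036   0.3452]
[161.     160.9657  -0.3226   0.3486]
[160.     160.2112   1.8528   0.4157]
[159.     159.1814   2.8489   0.3616]
[158.     158.0862   3.9035   0.4788]
[157.     157.0605   4.3569   0.2599]
[156.     156.0574   5.0557   0.697 ]
[155.     155.0737   5.5557   0.6824]
17.125 0.009470265231313392 59.18625354766846
```

The forces follow the contact spring: onset at about z = 159.3 mm and about 0.58 N/mm after that. I'm now near 4.2 mm of travel, so I'll do a final 0.7 mm, settle, check and hand in.

```bash
python3 - <<'E'
from h import *
robot.movel([.5662,.2427,.1543],rate=.01,stop_force=6); robot.dwell(.4)
a=[]
for _ in range(15): robot.dwell(.02); s=monitor.observe(); a.append(np.r_[s["ft_force"],s["eef_pos"]])
print(s["time"],np.mean(a,0),s["width"],s["grip_force"])
c=wrist(); cv2.imwrite("pics/w5.png",c["frame"])
E
```

```text
18.025 [0.6296 0.2594 4.466  0.5662 0.2427 0.1543] 0.00907188536699799 59.253907799720764
```

View pics/w5.png

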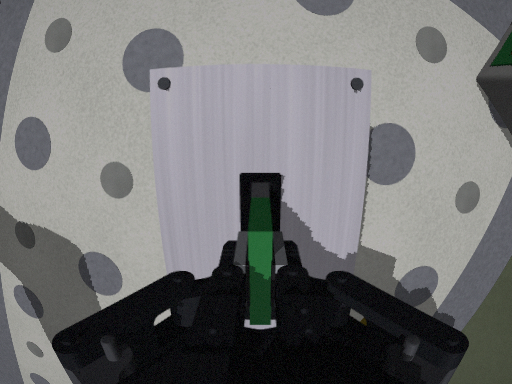

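The card sits upright in the slot at (260,185) and its top edge is still at row 232, so the grip has not slipped. The push is about 6 N, which is about half travel.

```bash
python3 -c "
from workcell import robot
print(robot.close_job())"
```

```text
the job is handed in; nothing more can be done
None
```

I handed the job in with the green card still gripped upright in the slot and the contacts pressed in about 5 of 10 mm at about 6 N (both read from the wrist force), at 18 s of the 48 s; no verdict came back.

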